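# Unhook the slide-staining rack and set it in the staining dish

## Robot

A 6-joint arm with a two-finger parallel gripper is mounted at the origin on the work surface. World frame = base frame: x ahead of the robot, y to its left, z up, the work surface at z = 0. Lengths are in m, angles in rad, forces in N, time in s.
With the tool pointing down it reaches from about 0.325 to 0.75 m from the base axis. Payload 7.6 kg.
Tool frame: the origin (TCP) lies midway between the tips of the shut fingers; the grasp point (between the pads) lies 19 mm behind it; z points along the fingers, y is the direction in which the jaws open and shut (so a half turn about z gives the same grasp; the last joint's range is limited). The gripper opens to 85 mm and grips with 20 to 120 N. Pads are 22 mm wide; open, the fingers measure 114 mm over their backs; the gripper's body (76 mm by 85 mm) begins 54 mm behind the grasp point. The pads swing forward as they close: fully open they stand 13 mm farther back than shut.
Start: joints at [-1.375, 0.052, 1.401, -0, 1.689, -0.07], TCP at [0.138, -0.507, 0.211] pointing down, gripper open.
Joint ranges: [-2.9, 2.9], [-0.91, 2.17], [0.12, 2.37], [-1.06, 4.2], [0.26, 2.73], [-2.93, 2.93]. Speed limits (rad/s): [2.57, 2.57, 3.01, 3.14, 3.14, 3.14].

## Interface

Orientations are given as a unit quaternion [x, y, z, w].
In Python, from rig import ctrl, snapshot, camera_params, spotter gives the robot as it stands.
- The arm moves only by the tool drive_tool, never from a script. Its argument "moves" is a list of rows, each an object with "angular": the turn, a rotation vector about the tool's x, y, z in degrees, a list of three; "slide": the shift along the tool's x, y, z in m, a list of three; "claw": the opening, from 0 (shut) to 1 (fully open). In form: [{"angular": [ax, ay, az], "slide": [tx, ty, tz], "claw": claw}, ...]. A call has 1 to 20 rows; each row is the pose to reach, as a shift and turn from the pose commanded when the call began, along the tool's axes at that moment; what a row does not reach only later rows make up. A row lasts 1/8 s, in which the tool goes at most 62.5 mm and 10.7 degrees, less where a joint would pass 70% of its speed; a pose out of reach is approached as far as the arm can. A call with a gripper value outside its range is refused whole. The fingers move at their own pace and stop on an object; "grip_force" is the grip in N (left out, the last holds). Time passes only in rows, so rows that repeat a pose let the fingers close. It gives the time, the measured TCP pose, the force and the opening at its end, in the units of the state.
- ctrl.sense(): the state, without advancing time (a new reading comes with each control period).
- snapshot(name): name is "side" or "top" or "wrist"; returns (picture, depth): 420x560x3 uint8, red, green, blue; 420x560 float32, m along the optical axis (not along the pixel's ray), 0 where there is no reading.
- camera_params(name): a dict with "camera_matrix" (3x3 intrinsics, pixels), "R" (3x3) and "t" (3): a world point X has camera coordinates R X + t; the wrist camera has in their place "mount" (4x4, takes a point from camera to tool coordinates, whose origin is the TCP and whose axes are the flange's). Camera axes: x right, y down, z forward; pixel columns grow to the right and rows downward; lengths in m; the calibration is good to about 2 mm. A picture is of the moment at which its call begins: read the wrist's pose just before it. camera_params takes no time and is no camera call.
- ctrl.job_done(): hands the job in, once; it reports no verdict.
Trained networks look in the newest picture that a camera, given by its name, has taken for a name from the list of things; names that differ only in an ending like _2 or _b are one class to them, and where a whole thing is asked for, a point or a joint stands for the part that bears it (a point fixed in the world has none). Each returns a list of dicts, best first, with "conf" (0 to 1); they miss things now and then, are a little off and sometimes report something else, mostly with a low value. They report only what shows in the picture. A call takes as long as a camera call. They do not tell look-alikes from the thing itself.
- spotter.cut_out(camera, name): "region" (420x560 bool, what is visible of it) and "rect" ([left, top, right, bottom] in pixels, round what is visible of it).
- spotter.spot_point(camera, name): "point" ([row, column] in pixels: a listed point, or the origin of a listed thing).
The state is a dict: "time": time; "joints": joint angles; "joint_velocities": joint speeds; "joint_efforts": joint torques, N m; "tcp_pos": TCP position; "ee_rot": TCP orientation; "wrist_force": force on the tool from outside, world axes, zero at the start; "moment": the same for the moment, N m; "finger_gap": opening from 0.0 (shut) to 1.0 (fully open).
Only numpy, scipy, OpenCV 4.12 (cv2) and the standard library are available. Lean on these libraries where they do the work, as an engineer would, in place of code of your own. Each camera call takes 0.05 s, during which the arm holds its last target. There are 200 camera calls.

## Task

Take the slide rack off the drain stand's deep hook and set it down into the green staining dish, fully home on the dish floor and upright, then let go. The rack has to be lifted over the hook's tip, gently pushing up the sprung yellow keeper, before it can be drawn out forwards; how far is set anew each time, so feel for it and never force the rack against the stand or the dish. Do not disturb the bottle, the tip box or the petri dishes.

Things in the scene. Friction and masses are not known exactly. Their poses are not given: they have to be found in the camera images.
- stand: Drain stand fixed to the bench, turned up to 20 degrees either way. Grey base 150 x 120 x 8 mm; dark post 58 mm behind the origin, 199 mm high. Origin on the bench right below the hung rack's cross-bar; x points from the hook's mouth back to the post, so the rack is drawn out along -x; z up. A red J-shaped hook and a yellow keeper ride on the post.
- hook_upright (a point): Point of the red hook's upright (8 mm round rod in front of the saddle, 18 mm towards the mouth), level with the saddle floor; NOT the tip. The hook is one J, its lower arm under the saddle. It is clamped to the post at another height each time, so its flat 12 mm square tip stands 20 to 56 mm above this point: not measured, find it by feel.
- keeper_line (a point): Front end of the yellow keeper in plan, 30 mm towards the mouth from the saddle (its height here, 60 mm over the saddle, means nothing). The keeper is a level tongue from the post, 12 mm wide, 6 mm thick, carried by the hook: at rest its underside is 4 mm above the hook's tip, so the 8 mm bar meets it 4 mm short of clearing the tip.
- rack: Steel wire slide rack, 0.26 to 0.42 kg; origin under its centre, z up, hung with the stand's axes. Basket 60 (x) x 90 (y) x 50 mm of 8 mm wire. Uprights at y = -20 and 20 mm, x = 0, carry the grip tab. An 8 mm round cross-bar joins them, 141 to 149 mm above the underside. The opening below it (from 50 mm) passes the hook, that above it (to 213 mm) the keeper.
- rack_center (a point): The rack's centre, on its axis, 124 mm above its underside (rack's axes).
- rack_tab (a point): Centre of the blue grip tab on top of the rack: 14 mm (x) x 48 mm (y) x 36 mm high, 231 mm above the rack's underside (tab from 213 to 249 mm). Can be gripped from above across either width; across the 48 mm there is most free room (no stand part beside the tab).
- dish: Green open staining dish, fixed to the bench, 73 (x) x 103 (y) x 40 mm high, walls and floor 4 mm, so 65 x 95 mm inside (2.5 mm free all round the rack). Origin at the centre of its underside, z up; the rack fits with its long side (y) along the dish's y, either way round. Set in with no more than 20 N.
- dish_floor (a point): Centre of the dish's inner floor, 4 mm above its underside; the rack's underside ends here.
- reagent: Amber reagent bottle, 66 mm across, 150 mm high, loose; origin under its centre. Leave alone.
- tipbox: Blue pipette-tip box with clear lid, 85 x 120 x 68 mm, loose; origin under its centre. Leave alone.
- petri: Stack of three clear petri dishes, 90 mm across, 44 mm high, loose; origin under its centre. Leave alone.
- keeper_root (a point): Point on the stand's post axis, 60 mm above the saddle (height means nothing): here the yellow keeper is sprung. It yields straight up by the cross-bar: about 2 N to start, then 0.5 N per mm, hard stop at 10 mm. Raised 5 to 9 mm by the bar, the bar clears the hook's tip. More than 12 N between the rack and the stand, hook or keeper is too much.
- saddle: Steel saddle arm on the stand's post, fixed, on whose floor the rack's cross-bar hangs at the start. Origin: centre of that floor, 157 mm above the stand's origin, axes as the stand's. 20 mm wide in y, 22 mm in x, with 3 mm lips before and behind the bar.
Mind the look-alikes: they are no part of the job. Several things have the shape of the stand; the one meant has the colours described above.

How it is judged:
On the way:
1. the rack is drawn forward out of the hook, clear of the stand, still hanging upright (x of rack_center in the frame of stand below -0.055 m and contact force between rack and stand below 0.1 N and angle between rack's own z axis and vertical below 0.4 rad), for 0.1 s.
At the end, for the whole second after the job is handed in: The rack stands in the green dish, its underside within 3 mm of the dish floor and within 6 mm of its centre, long sides parallel, tilted less than 0.06 rad, at rest and released (horizontal distance between rack and dish_floor below 0.006 m and z of rack in the frame of dish_floor between -0.004 and 0.003 m and angle between rack's own z axis and vertical below 0.06 rad and angle between the y axis of rack and the y axis of dish, either way round below 0.12 rad and linear speed of rack below 0.02 m/s and contact force between rack and the fingers below 0.1 N); the robot touches nothing.
It fails at once if more than 12 N between the rack and the stand with its hook and keeper (contact force between rack and stand above 12 N).
It fails at once if more than 20 N between the rack and the dish (contact force between rack and dish above 20 N).
It fails at once if the rack is tipped more than 0.6 rad (angle between rack's own z axis and vertical above 0.6 rad).
It fails at once if a bystander is moved more than 20 mm (distance of any of reagent, tipbox, petri from where it was at the start of the episode above 0.02 m).
It also fails if it takes over 54 s, if anything falls off the work surface, if the arm or the gripper's body presses on something with over 40 N, if the wrist force passes 120 N, or if a joint passes its speed limit or range.

## Working session

There is one attempt and no reset: what is moved stays moved. The work goes in short steps, Python scripts to look and compute and a tool call to move; the robot and the scene stay as the last step left them, time stands still between calls to the robot, and variables do not carry over. Pictures are saved under pics/ and viewed, about 8 in all and at most 12, crops included, and the job is handed in when it is done.

Besides the shell and the picture viewer there is one more tool, called after "Request:" in YAML: its name, and indented under it one key for each argument. drive_tool: Moves the arm, as the interface text tells. Its arguments: {"type":"object","properties":{"moves":{"type":"array","items":{"type":"object","properties":{"angular":{"type":"array","items":{"type":"number"}},"slide":{"type":"array","items":{"type":"number"}},"claw":{"type":"number"}}}},"grip_force":{"type":"number"}},"required":["moves"]}

```bash
mkdir -p pics; cat > h.py <<'E'
import numpy as np, cv2
from rig import ctrl, snapshot, camera_params, spotter
from scipy.spatial.transform import Rotation as Ro
def save(n,im,box=None,s=1):
    if box: im=im[box[1]:box[3],box[0]:box[2]]
    cv2.imwrite('pics/'+n+'.png',cv2.resize(im[...,::-1],None,fx=s,fy=s))
def ray(cam,rc):
    p=camera_params(cam);K=np.array(p['camera_matrix']);d=np.linalg.solve(K,[rc[1],rc[0],1.])
    R=np.array(p['R']);t=np.array(p['t']);return -R.T@t,R.T@d   # origin, dir (depth-scaled)
def at_z(cam,rc,z):
    o,d=ray(cam,rc);return o+d*(z-o[2])/d[2]
def deproj(cam,dep,m):
    r,c=np.nonzero(m&(dep>0));p=camera_params(cam);K=np.array(p['camera_matrix'])
    P=np.linalg.solve(K,np.stack([c,r,np.ones_like(c)]).astype(float))*dep[r,c]
    return (np.array(p['R']).T@(P-np.array(p['t'])[:,None])).T
def tri(a,ra,b,rb):
    o1,d1=ray(a,ra);o2,d2=ray(b,rb);A=np.stack([d1,-d2],1);s=np.linalg.lstsq(A,o2-o1,rcond=None)[0]
    p,q=o1+d1*s[0],o2+d2*s[1];return (p+q)/2,np.linalg.norm(p-q)
E
python3 - <<'E'
from h import *
s=ctrl.sense();print(s)
ims={}
for c in ('side','top'):
    im,d=snapshot(c);ims[c]=im;np.save(c+'.npy',d);np.save(c+'_im.npy',im)
    p=camera_params(c);print(c,np.round(-np.array(p['R']).T@p['t'],3))
    for n in ('rack_tab','rack_center','dish_floor','hook_upright','keeper_line','keeper_root','stand','saddle','reagent','tipbox','petri'):
        print(n,[(np.round(x['point'],1).tolist(),round(x['conf'],2)) for x in spotter.spot_point(c,n)[:4]])
save('all',np.vstack([ims['side'],ims['top']]),s=.7)
E
```

```text
{'time': 0.0, 'joints': array([-1.37530796e+00,  5.28901466e-02,  1.40172589e+00, -1.78937338e-05,
        1.68859782e+00, -7.03160264e-02]), 'joint_velocities': array([ 0.00069561, -0.00010983,  0.00089797, -0.00073511,  0.00071956,
        0.00052552]), 'joint_efforts': array([ 1.29004726e-03, -3.81672335e+01, -3.60183835e+01, -6.92662388e-05,
        6.22274412e-03, -1.39040378e-05]), 'tcp_pos': array([ 0.13785417, -0.50623427,  0.21034392]), 'ee_rot': array([ 9.91181307e-01,  1.32510221e-01, -5.95677897e-05, -8.08461046e-04]), 'wrist_force': array([-0.08753131, -0.09414739,  0.07036594]), 'moment': array([ 0.04381084, -0.00803221,  0.04430606]), 'finger_gap': 0.9990268776468527}
side [0.502 0.641 0.894]
rack_tab [([146.3, 234.3], 0.8), ([156.2, 212.2], 0.51), ([279.9, 164.3], 0.16)]
rack_center [([181.3, 231.6], 0.97)]
dish_floor [([330.5, 252.6], 0.84)]
hook_upright [([236.0, 358.7], 0.88), ([177.7, 244.8], 0.64), ([158.9, 373.5], 0.63)]
keeper_line [([140.7, 378.4], 0.8), ([183.7, 231.7], 0.74), ([219.4, 364.7], 0.67), ([210.8, 244.2], 0.65)]
keeper_root [([214.6, 323.8], 0.81)
[... 243 characters left out ...]
 236.5], 0.66)]
top [0.411 0.013 1.26 ]
rack_tab [([180.9, 349.4], 0.84)]
rack_center [([189.2, 341.4], 0.73), ([186.9, 341.3], 0.35)]
dish_floor [([207.2, 201.1], 0.86)]
hook_upright [([195.1, 339.5], 0.91), ([339.6, 366.6], 0.86), ([303.7, 254.3], 0.6), ([228.2, 115.3], 0.4)]
keeper_line [([306.3, 251.7], 0.9), ([348.8, 377.6], 0.87), ([194.2, 342.4], 0.81), ([155.3, 345.6], 0.16)]
keeper_root [([310.2, 378.4], 0.91), ([156.3, 345.1], 0.78), ([274.8, 254.9], 0.64)]
stand [([288.0, 252.4], 0.77), ([323.4, 357.8], 0.75), ([194.4, 331.0], 0.6), ([178.8, 348.3], 0.4)]
saddle [([186.9, 339.0], 0.39)]
reagent [([209.2, 417.7], 0.94)]
tipbox [([230.6, 116.9], 0.84)]
petri [([128.0, 255.4], 0.74)]
```

View pics/all.png

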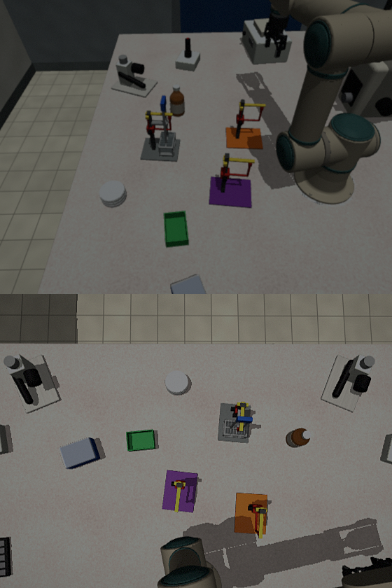

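Candidates for the stand: grey base with the rack (side ≈(232,190), top ≈(338,190)), purple (side ≈(330,270), top ≈(255,290)) and orange (side ≈(345,195), top ≈(360,325)). The grey one carries the rack and fits the description. The close crop and measurements come next.

```bash
python3 - <<'E'
from h import *
t=np.load('top_im.npy');s=np.load('side_im.npy');dt=np.load('top.npy');ds=np.load('side.npy')
a=cv2.resize(t[130:240,290:440],None,fx=4,fy=4);b=cv2.resize(s[120:245,190:290],None,fx=4,fy=4)
h=max(a.shape[0],b.shape[0]);c=np.zeros((h,a.shape[1]+b.shape[1],3),np.uint8);c[:a.shape[0],:a.shape[1]]=a;c[:b.shape[0],a.shape[1]:]=b
save('crop',c,s=.8)
hsv=cv2.cvtColor(t,cv2.COLOR_RGB2HSV)
def msk(im,h0,h1,box,smin=120):
    q=cv2.cvtColor(im,cv2.COLOR_RGB2HSV);m=(q[...,0]>=h0)&(q[...,0]<=h1)&(q[...,1]>smin)&(q[...,2]>40)
    z=np.zeros_like(m);l,tt,r,bb=box;z[tt:bb,l:r]=m[tt:bb,l:r];return z
for nm,im,d,cam,bt,bd in(('top',t,dt,'top',(290,130,400,240),(150,170,250,250)),('side',s,ds,'side',(190,120,270,240),(210,280,300,370))):
    mt=msk(im,100,130,bt);P=deproj(cam,d,mt);print(nm,'tab',len(P),np.round(np.median(P,0),4),np.round(P.min(0),3),np.round(P.max(0),3))
    my=msk(im,22,33,bt);P=deproj(cam,d,my);print('yellow',len(P),np.round(np.median(P,0),4),np.round(P.min(0),3),np.round(P.max(0),3))
    mg=msk(im,45,75,bd);P=deproj(cam,d,mg);print('dish',len(P),np.round(P.min(0),3),np.round(P.max(0),3))
    Q=P[P[:,2]>.033][:,:2].astype(np.float32);print('rim',len(Q),cv2.minAreaRect(Q))
    F=P[abs(P[:,2]-.004)<.006];print('floor',len(F),cv2.minAreaRect(F[:,:2].astype(np.float32)) if len(F) else 0)
    P=deproj(cam,d,msk(im,0,180,(290,150,385,240) if cam=='top' else (190,170,270,240),-1))
    P=P[(P[:,2]>.004)&(P[:,2]<.013)];print('base',len(P),cv2.minAreaRect(P[:,:2].astype(np.float32)))
print('rack_center z~.136+',tri('top',(189.2,341.4),'side',(181.3,231.6)))
print('tab',tri('top',(180.9,349.4),'side',(146.3,234.3)))
print('dish',tri('top',(207.2,201.1),'side',(330.5,252.6)),at_z('top',(207.2,201.1),.004),at_z('side',(330.5,252.6),.004))
print('root',tri('top',(156.3,345.1),'side',(157.5,212.9)),at_z('top',(156.3,345.1),.217))
print('line',at_z('top',(194.2,342.4),.217),'hook',at_z('top',(195.1,339.5),.157))
for n,rc,z in(('reagent',(209,417.7),0),('tipbox',(230.6,116.9),0),('petri',(128,255.4),0)):print(n,at_z('top',rc,z))
E
```

```text
top tab 141 [ 0.5889 -0.1649  0.2638] [ 0.581 -0.228  0.004] [ 0.644 -0.14   0.268]
yellow 176 [ 0.6218 -0.1662  0.1986] [ 0.56  -0.188  0.111] [ 0.658 -0.153  0.204]
dish 932 [ 0.51   0.143 -0.004] [0.588 0.25  0.045]
rim 157 ((0.5486494898796082, 0.19716694951057434), (0.07242356240749359, 0.10229852795600891), 5.799490928649902)
floor 740 ((0.5503875017166138, 0.19971872866153717), (0.0623059943318367, 0.09181350469589233), 5.794768810272217)
base 1122 ((0.589314341545105, -0.17563697695732117), (0.26223868131637573, 0.24793757498264313), 89.13887023925781)
side tab 87 [ 0.5899 -0.1546  0.2641] [ 0.582 -0.185  0.233] [ 0.598 -0.138  0.268]
yellow 138 [ 0.6133 -0.1631  0.1995] [ 0.561 -0.409 -0.001] [ 0.677 -0.141  0.22 ]
dish 1144 [ 0.511  0.145 -0.   ] [0.589 0.252 0.045]
rim 185 ((0.5499356389045715, 0.19807644188404083), (0.07033387571573257, 0.10328450053930283), 5.4383015632629395)
floor 925 ((0.5507102012634277, 0.19878613948822021), (0.06523122638463974, 0.1019061803817749), 5.400065898895264)
base 925 ((0.6223028898239136, -0.2132142335176468), (0.23337215185165405, 0.2772654891014099), 0.19996728003025055)
rack_center z~.136+ (array([ 0.59417294, -0.16758485,  0.12940146]), np.float64(0.01863210787510543))
tab (array([ 0.58593439, -0.1663083 ,  0.25006733]), np.float64(0.002127184853074796))
dish (array([0.55136572, 0.19924213, 0.00567993]), np.float64(0.00883429213173677)) [0.55598369 0.19912047 0.004     ] [0.54705557 0.19906229 0.004     ]
root (array([ 0.64536313, -0.16302901,  0.21909761]), np.float64(0.004794771596551856)) [ 0.64829823 -0.16351627  0.217     ]
line [ 0.55968948 -0.15522276  0.217     ] hook [ 0.56606241 -0.15779508  0.157     ]
reagent [ 0.54812777 -0.39899021  0.        ]
tipbox [0.49369367 0.42696264 0.        ]
petri [0.77916639 0.05032395 0.        ]
```

View pics/crop.png

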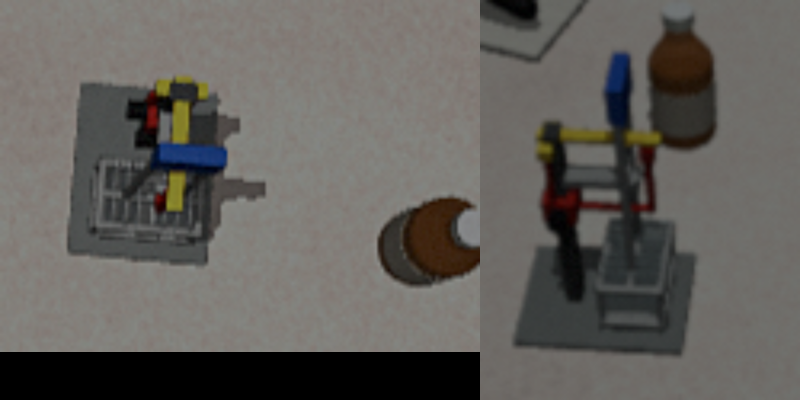

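The crop confirms it: grey base, red hook, yellow keeper and blue tab, with the bottle well to the right. The mouth faces the robot (world -x). Next, the yaw fit and the approach numbers.

```bash
cat >> h.py <<'E'
def rel(target,yaw):   # tool pointing down, tool x at yaw (deg): slide & angular from present pose
    s=ctrl.sense();R=Ro.from_quat(s['ee_rot']);T=Ro.from_euler('z',yaw,degrees=True)*Ro.from_euler('x',180,degrees=True)
    return np.round(R.inv().apply(np.array(target)-s['tcp_pos']),4),np.round((R.inv()*T).as_rotvec(degrees=True),2)
E
python3 - <<'E'
from h import *
for cam in('top','side'):
    im=np.load(cam+'_im.npy');d=np.load(cam+'.npy');q=cv2.cvtColor(im,cv2.COLOR_RGB2HSV).astype(int)
    box=np.zeros(d.shape,bool)
    if cam=='top':box[130:240,290:400]=1
    else:box[120:240,190:270]=1
    sat=(q[...,1]>120)&(q[...,2]>40)&box
    P=deproj(cam,d,sat&(q[...,0]>100)&(q[...,0]<130));P=P[P[:,2]>.258]
    print(cam,'tabtop',len(P),cv2.minAreaRect(P[:,:2].astype(np.float32)),np.median(P[:,2]))
    Y=deproj(cam,d,sat&(q[...,0]>21)&(q[...,0]<34));Y=Y[(Y[:,0]<.62)&(Y[:,1]>-.19)&(Y[:,2]>.18)]
    v=cv2.fitLine(Y[:,:2].astype(np.float32),cv2.DIST_HUBER,0,.01,.01).ravel();print('keeper',len(Y),v,np.degrees(np.arctan(v[1]/v[0])),np.percentile(Y[:,2],[5,25,50,75,95]))
    r=spotter.cut_out
    if cam=='top':
        g=(q[...,1]<40)&(q[...,2]<115)&box;g[:,375:]=0
        P=deproj(cam,d,g);P=P[(P[:,2]<.1)];print('base grey',len(P),cv2.minAreaRect(P[:,:2].astype(np.float32)),np.median(q[300:400,440:500,2]),np.median(q[150:160,315:320,2]))
print(rel([.589,-.162,.30],-5))
E
```

```text
top tabtop 129 ((0.5889198184013367, -0.16407833993434906), (0.04711850732564926, 0.013628166168928146), 86.03608703613281) 0.2639770652796949
keeper 84 [ 0.9936438  -0.11256968  0.58528817 -0.1646138 ] -6.4634676 [0.19453423 0.19778017 0.19904015 0.20031477 0.202013  ]
base grey 1887 ((0.6175992488861084, -0.19096842408180237), (0.16874249279499054, 0.1531399041414261), 84.44709777832031) 122.0 125.5
side tabtop 67 ((0.5901454091072083, -0.1620008498430252), (0.045373424887657166, 0.01199158001691103), 84.82402038574219) 0.26472583582043674
keeper 69 [ 0.99366325 -0.11239837  0.5895412  -0.16280904] -6.4535894 [0.19688954 0.19913468 0.20035535 0.20142763 0.2022236 ]
(array([ 0.5257, -0.214 , -0.0888]), array([ 1.000e-02, -0.000e+00,  2.023e+01]))
```

Request:
drive_tool:
  moves:
    - {"slide":[0,0,-0.06],"angular":[0,0,0],"claw":1}
    - {"slide":[0.056,-0.023,-0.089],"angular":[0,0,5],"claw":1}
    - {"slide":[0.112,-0.046,-0.089],"angular":[0,0,10],"claw":1}
    - {"slide":[0.168,-0.069,-0.089],"angular":[0,0,20],"claw":1}
    - {"slide":[0.224,-0.091,-0.089],"angular":[0,0,20],"claw":1}
    - {"slide":[0.28,-0.114,-0.089],"angular":[0,0,20],"claw":1}
    - {"slide":[0.336,-0.137,-0.089],"angular":[0,0,20],"claw":1}
    - {"slide":[0.392,-0.16,-0.089],"angular":[0,0,20],"claw":1}
    - {"slide":[0.448,-0.182,-0.089],"angular":[0,0,20],"claw":1}
    - {"slide":[0.5,-0.203,-0.089],"angular":[0,0,20],"claw":1}
    - {"slide":[0.526,-0.214,-0.089],"angular":[0,0,20],"claw":1}
    - {"slide":[0.526,-0.214,-0.089],"angular":[0,0,20],"claw":1}
    - {"slide":[0.526,-0.214,-0.089],"angular":[0,0,20],"claw":1}

```text
time: 2.82
tcp_pos: [0.5888, -0.1625, 0.3002]
ee_rot: [0.999, -0.042, -0.0, 0.0]
wrist_force: [0.4, 0.1, 0.0]
finger_gap: 0.997
```

```bash
cat >> h.py <<'E'
def wpts(dep,m,s):
    p=camera_params('wrist');K=np.array(p['camera_matrix']);M=np.array(p['mount'])
    r,c=np.nonzero(m&(dep>0));P=np.linalg.solve(K,np.stack([c,r,np.ones_like(c)]).astype(float))*dep[r,c]
    P=M[:3,:3]@P+M[:3,3:];return (Ro.from_quat(s['ee_rot']).apply(P.T)+s['tcp_pos'])
E
python3 - <<'E'
from h import *
s=ctrl.sense();print(s['tcp_pos'],Ro.from_quat(s['ee_rot']).as_euler('xyz',degrees=True),s['wrist_force'],s['joints'])
im,d=snapshot('wrist');save('w1',im)
q=cv2.cvtColor(im,cv2.COLOR_RGB2HSV).astype(int);m=(q[...,1]>120)&(q[...,2]>40)
P=wpts(d,m&(q[...,0]>100)&(q[...,0]<130),s);P=P[(P[:,2]>.255)&(P[:,2]<.275)]
print(len(P),P.min(0) if len(P) else 0,P.max(0) if len(P) else 0)
if len(P):print(cv2.minAreaRect(P[:,:2].astype(np.float32)),np.median(P,0))
Y=wpts(d,m&(q[...,0]>21)&(q[...,0]<34),s);Y=Y[(Y[:,2]>.18)&(Y[:,2]<.22)]
if len(Y):
    v=cv2.fitLine(Y[:,:2].astype(np.float32),cv2.DIST_HUBER,0,.01,.01).ravel();print('keeper',len(Y),np.degrees(np.arctan(v[1]/v[0])),v,np.percentile(Y[:,2],[10,50,90]))
E
```

```text
[ 0.58880541 -0.16249543  0.30023681] [ 1.79979442e+02  9.17126389e-03 -4.80149794e+00] [0.40649754 0.13949386 0.01524025] [-3.29529307e-01  3.03501650e-01  9.42791309e-01 -4.08290566e-04
  1.89536764e+00  1.32493875e+00]
1297 [ 0.58313206 -0.18917154  0.25520566] [ 0.59951951 -0.14280756  0.26808103]
((0.5916451215744019, -0.16606873273849487), (0.04606517776846886, 0.013453025370836258), 85.1507797241211) [ 0.5918807  -0.16622486  0.26579967]
keeper 1514 -37.37405 [ 0.7946896 -0.607016   0.6092564 -0.1536617] [0.19610988 0.20054255 0.20164814]
```

View pics/w1.png

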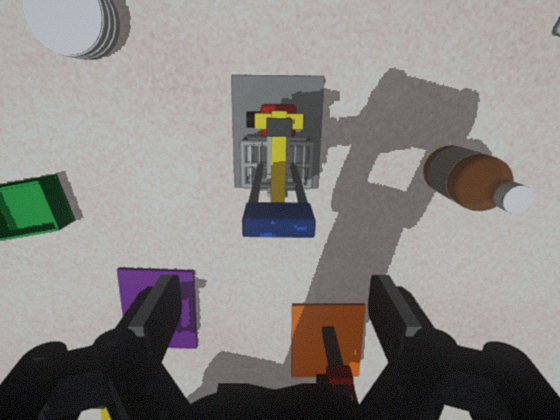

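The blue tab is at (279,218) in the wrist view, square to the image between the fingers. The keeper runs up from it at column 279, and the free room on both sides is clear. Descend, then close.

Request:
drive_tool:
  moves:
    - {"slide":[0.0015,0.002,0.03],"angular":[0,0,0],"claw":1}
    - {"slide":[0.0015,0.002,0.06],"angular":[0,0,0],"claw":1}
    - {"slide":[0.0015,0.002,0.072],"angular":[0,0,0],"claw":1}
    - {"slide":[0.0015,0.002,0.072],"angular":[0,0,0],"claw":1}
    - {"slide":[0.0015,0.002,0.072],"angular":[0,0,0],"claw":0.7}
    - {"slide":[0.0015,0.002,0.072],"angular":[0,0,0],"claw":0.62}
  grip_force: 40

```text
time: 3.62
tcp_pos: [0.591, -0.1642, 0.2297]
ee_rot: [0.999, -0.042, 0.001, 0.0]
wrist_force: [0.1, -0.4, 0.5]
finger_gap: 0.627
```

Request:
drive_tool:
  moves:
    - {"slide":[0,0,0],"angular":[0,0,0],"claw":0.58}
    - {"slide":[0,0,0],"angular":[0,0,0],"claw":0.55}
    - {"slide":[0,0,0],"angular":[0,0,0],"claw":0.5}
    - {"slide":[0,0,0],"angular":[0,0,0],"claw":0.4}
    - {"slide":[0,0,0],"angular":[0,0,0],"claw":0.4}
  grip_force: 40

```text
time: 4.25
tcp_pos: [0.5908, -0.1641, 0.2291]
ee_rot: [0.999, -0.042, 0.001, 0.0]
wrist_force: [0.2, -1.4, 5.7]
finger_gap: 0.549
```

```bash
python3 - <<'E'
from h import *
s=ctrl.sense();print(s)
E
```

```text
{'time': 4.25, 'joints': array([-3.31110106e-01,  3.00055965e-01,  1.08737640e+00, -1.14343597e-04,
        1.75251420e+00,  1.32292663e+00]), 'joint_velocities': array([-0.0010327 ,  0.00075765,  0.00022143, -0.00187369,  0.00016421,
       -0.00041537]), 'joint_efforts': array([ 9.50169400e-02, -4.48253632e+01, -3.34024644e+01,  4.31603438e-02,
       -1.73079822e-02,  3.31089672e-03]), 'tcp_pos': array([ 0.59083985, -0.16412673,  0.2290944 ]), 'ee_rot': array([ 9.99133232e-01, -4.16185450e-02,  7.72749324e-04,  2.88831975e-04]), 'wrist_force': array([ 0.18716815, -1.39953338,  5.6520553 ]), 'moment': array([-0.03510442,  0.01035828, -0.05564144]), 'finger_gap': 0.5485181675097001}
```

Gripped (0.549 ≈ 47 mm). The pads' forward swing is pressing the rack down by 5.7 N, so I lift now in small steps.

Request:
drive_tool:
  moves:
    - {"slide":[0,0,-0.002],"angular":[0,0,0],"claw":0.4}
    - {"slide":[0,0,-0.004],"angular":[0,0,0],"claw":0.4}
    - {"slide":[0,0,-0.007],"angular":[0,0,0],"claw":0.4}
    - {"slide":[0,0,-0.01],"angular":[0,0,0],"claw":0.4}
    - {"slide":[0,0,-0.01],"angular":[0,0,0],"claw":0.4}
    - {"slide":[0,0,-0.01],"angular":[0,0,0],"claw":0.4}
  grip_force: 60

```text
time: 5.0
tcp_pos: [0.5905, -0.164, 0.2381]
ee_rot: [0.999, -0.042, -0.0, 0.0]
wrist_force: [0.3, 0.4, -3.2]
finger_gap: 0.537
```

```bash
python3 - <<'E'
from h import *
s=ctrl.sense();print(s['tcp_pos'],s['wrist_force'],s['moment'],s['finger_gap'])
im,d=snapshot('side');save('s1',im,(190,110,290,230),5)
E
```

```text
[ 0.59054551 -0.16401178  0.23810831] [ 0.3321154   0.40787308 -3.2239024 ] [0.00571274 0.06984682 0.0230106 ] 0.5374421667570634
```

View pics/s1.png

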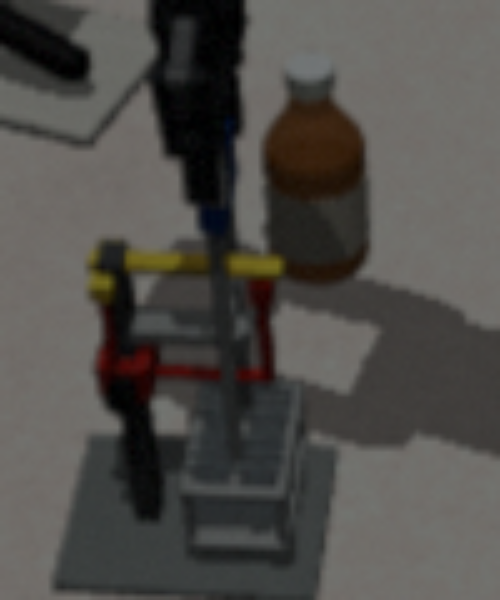

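The rack hangs free: weight 3.2 N, hanging upright in the hook with the bar still below the keeper. I expect keeper contact at TCP z ≈ 0.258.

Request:
drive_tool:
  moves:
    - {"slide":[0,0,-0.004],"angular":[0,0,0],"claw":0.4}
    - {"slide":[0,0,-0.008],"angular":[0,0,0],"claw":0.4}
    - {"slide":[0,0,-0.012],"angular":[0,0,0],"claw":0.4}
    - {"slide":[0,0,-0.014],"angular":[0,0,0],"claw":0.4}
    - {"slide":[0,0,-0.014],"angular":[0,0,0],"claw":0.4}
    - {"slide":[0,0,-0.014],"angular":[0,0,0],"claw":0.4}

```text
time: 5.8
tcp_pos: [0.5905, -0.164, 0.252]
ee_rot: [0.999, -0.042, -0.0, -0.0]
wrist_force: [-0.7, 0.6, -2.6]
finger_gap: 0.542
```

Request:
drive_tool:
  moves:
    - {"slide":[0,0,-0.001],"angular":[0,0,0],"claw":0.4}
    - {"slide":[0,0,-0.002],"angular":[0,0,0],"claw":0.4}
    - {"slide":[0,0,-0.002],"angular":[0,0,0],"claw":0.4}

```text
time: 6.18
tcp_pos: [0.5906, -0.1641, 0.2543]
ee_rot: [0.999, -0.042, 0.0, 0.0]
wrist_force: [0.2, 0.4, -3.1]
finger_gap: 0.54
```

Request:
drive_tool:
  moves:
    - {"slide":[0,0,-0.001],"angular":[0,0,0],"claw":0.4}
    - {"slide":[0,0,-0.002],"angular":[0,0,0],"claw":0.4}
    - {"slide":[0,0,-0.002],"angular":[0,0,0],"claw":0.4}

```text
time: 6.55
tcp_pos: [0.5906, -0.1641, 0.2564]
ee_rot: [0.999, -0.042, 0.0, 0.0]
wrist_force: [0.5, 0.7, -3.5]
finger_gap: 0.54
```

Request:
drive_tool:
  moves:
    - {"slide":[0,0,-0.001],"angular":[0,0,0],"claw":0.4}
    - {"slide":[0,0,-0.002],"angular":[0,0,0],"claw":0.4}
    - {"slide":[0,0,-0.002],"angular":[0,0,0],"claw":0.4}

```text
time: 6.92
tcp_pos: [0.5906, -0.1641, 0.2583]
ee_rot: [0.999, -0.042, 0.0, 0.0]
wrist_force: [-0.6, -0.4, -3.5]
finger_gap: 0.54
```

Request:
drive_tool:
  moves:
    - {"slide":[0,0,-0.001],"angular":[0,0,0],"claw":0.4}
    - {"slide":[0,0,-0.002],"angular":[0,0,0],"claw":0.4}
    - {"slide":[0,0,-0.002],"angular":[0,0,0],"claw":0.4}

```text
time: 7.3
tcp_pos: [0.5905, -0.1641, 0.2598]
ee_rot: [0.999, -0.042, -0.0, -0.0]
wrist_force: [-0.3, -0.5, -5.7]
finger_gap: 0.545
```

Contact at TCP z ≈ 0.2590 (2.4 N over the weight). Continue to about 6.5 mm of raise, watching the force.

Request:
drive_tool:
  moves:
    - {"slide":[0,0,-0.001],"angular":[0,0,0],"claw":0.4}
    - {"slide":[0,0,-0.002],"angular":[0,0,0],"claw":0.4}
    - {"slide":[0,0,-0.002],"angular":[0,0,0],"claw":0.4}
    - {"slide":[0,0,-0.002],"angular":[0,0,0],"claw":0.4}

```text
time: 7.8
tcp_pos: [0.5905, -0.164, 0.262]
ee_rot: [0.999, -0.042, -0.0, -0.0]
wrist_force: [0.0, -0.7, -7.7]
finger_gap: 0.541
```

Request:
drive_tool:
  moves:
    - {"slide":[0,0,-0.001],"angular":[0,0,0],"claw":0.4}
    - {"slide":[0,0,-0.002],"angular":[0,0,0],"claw":0.4}
    - {"slide":[0,0,-0.002],"angular":[0,0,0],"claw":0.4}
    - {"slide":[0,0,-0.002],"angular":[0,0,0],"claw":0.4}

```text
time: 8.3
tcp_pos: [0.5905, -0.164, 0.2641]
ee_rot: [0.999, -0.042, -0.0, 0.0]
wrist_force: [-0.2, 0.1, -8.4]
finger_gap: 0.539
```

```bash
python3 - <<'E'
from h import *
F=[]
for i in range(5):
    im,d=snapshot('side');s=ctrl.sense();F.append(np.r_[s['tcp_pos'],s['wrist_force']])
print(np.round(np.mean(F,0),4),s['finger_gap'],s['moment']);save('s2',im,(190,110,290,230),5)
E
```

```text
[ 0.5906 -0.164   0.2641  0.0215 -0.3414 -8.4315] 0.5420138879009625 [ 0.00193866  0.00417675 -0.01963683]
```

View pics/s2.png

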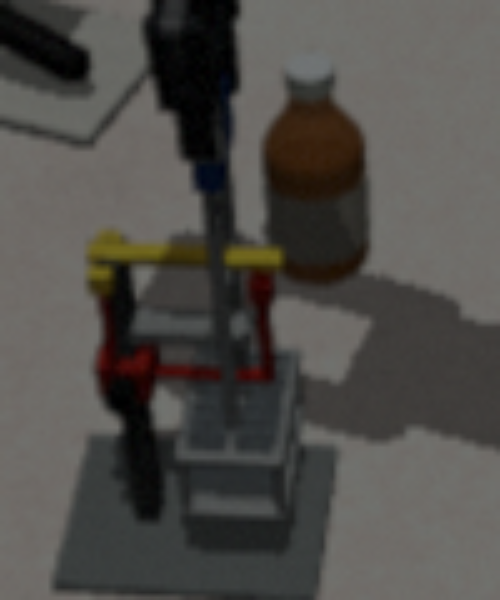

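The keeper (top at row ≈250) has visibly risen off the hook tip, and the force matches about 6 mm. I add 1 mm and draw out slowly, watching the horizontal force.

Request:
drive_tool:
  moves:
    - {"slide":[0,0,-0.001],"angular":[0,0,0],"claw":0.4}
    - {"slide":[-0.002,0,-0.001],"angular":[0,0,0],"claw":0.4}
    - {"slide":[-0.004,0,-0.001],"angular":[0,0,0],"claw":0.4}
    - {"slide":[-0.006,0,-0.001],"angular":[0,0,0],"claw":0.4}
    - {"slide":[-0.008,0,-0.001],"angular":[0,0,0],"claw":0.4}

```text
time: 9.18
tcp_pos: [0.5827, -0.1633, 0.2654]
ee_rot: [0.999, -0.042, 0.0, 0.0]
wrist_force: [3.3, -0.2, -8.6]
finger_gap: 0.541
```

Request:
drive_tool:
  moves:
    - {"slide":[-0.002,0,0],"angular":[0,0,0],"claw":0.4}
    - {"slide":[-0.004,0,0],"angular":[0,0,0],"claw":0.4}
    - {"slide":[-0.005,0,0],"angular":[0,0,0],"claw":0.4}

```text
time: 9.55
tcp_pos: [0.5775, -0.163, 0.2653]
ee_rot: [0.999, -0.042, 0.0, 0.0]
wrist_force: [4.3, -0.2, -9.3]
finger_gap: 0.543
```

Request:
drive_tool:
  moves:
    - {"slide":[-0.002,0,0],"angular":[0,0,0],"claw":0.4}
    - {"slide":[-0.004,0,0],"angular":[0,0,0],"claw":0.4}
    - {"slide":[-0.005,0,0],"angular":[0,0,0],"claw":0.4}

```text
time: 9.93
tcp_pos: [0.5725, -0.1625, 0.2652]
ee_rot: [0.999, -0.042, -0.0, 0.0]
wrist_force: [4.1, 0.4, -10.0]
finger_gap: 0.539
```

Request:
drive_tool:
  moves:
    - {"slide":[-0.002,0,0],"angular":[0,0,0],"claw":0.4}
    - {"slide":[-0.004,0,0],"angular":[0,0,0],"claw":0.4}
    - {"slide":[-0.005,0,0],"angular":[0,0,0],"claw":0.4}

```text
time: 10.3
tcp_pos: [0.5675, -0.1621, 0.2652]
ee_rot: [0.999, -0.042, 0.0, 0.0]
wrist_force: [4.0, -0.8, -9.1]
finger_gap: 0.539
```

Request:
drive_tool:
  moves:
    - {"slide":[-0.002,0,0],"angular":[0,0,0],"claw":0.4}
    - {"slide":[-0.004,0,0],"angular":[0,0,0],"claw":0.4}
    - {"slide":[-0.005,0,0],"angular":[0,0,0],"claw":0.4}

```text
time: 10.68
tcp_pos: [0.5625, -0.1617, 0.2652]
ee_rot: [0.999, -0.042, -0.0, 0.0]
wrist_force: [4.7, -0.1, -9.4]
finger_gap: 0.539
```

```bash
python3 - <<'E'
from h import *
im,d=snapshot('side');s=ctrl.sense();print(s['tcp_pos'],s['wrist_force'],s['moment'])
save('s3',im,(190,110,290,230),5)
E
```

```text
[ 0.56249458 -0.16169925  0.26526598] [ 3.98161607 -0.33144691 -8.62513648] [-0.02253071 -0.93710535  0.06970043]
```

View pics/s3.png

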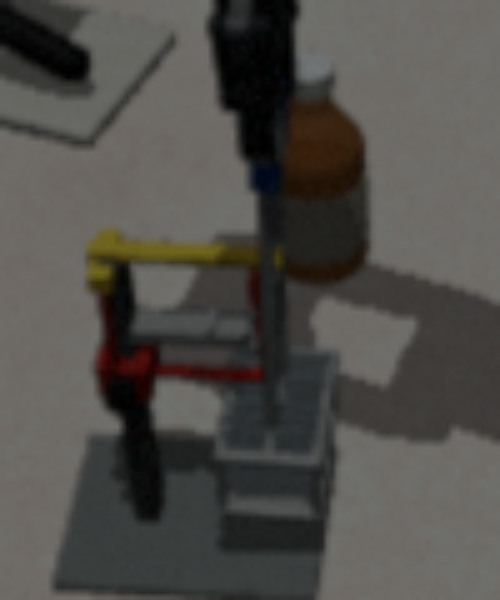

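The rack slides out past the tip, still upright, with the keeper end just ahead at (280,255). Continue.

Request:
drive_tool:
  moves:
    - {"slide":[-0.002,0,0],"angular":[0,0,0],"claw":0.4}
    - {"slide":[-0.004,0,0],"angular":[0,0,0],"claw":0.4}
    - {"slide":[-0.006,0,0],"angular":[0,0,0],"claw":0.4}
    - {"slide":[-0.008,0,0],"angular":[0,0,0],"claw":0.4}
    - {"slide":[-0.01,0,0],"angular":[0,0,0],"claw":0.4}
    - {"slide":[-0.012,0,0],"angular":[0,0,0],"claw":0.4}
    - {"slide":[-0.014,0,0],"angular":[0,0,0],"claw":0.4}

```text
time: 11.6
tcp_pos: [0.5485, -0.1605, 0.2654]
ee_rot: [0.999, -0.042, 0.0, 0.0]
wrist_force: [-0.6, -0.4, -3.4]
finger_gap: 0.541
```

Request:
drive_tool:
  moves:
    - {"slide":[-0.004,0,0],"angular":[0,0,0],"claw":0.4}
    - {"slide":[-0.01,0,0],"angular":[0,0,0],"claw":0.4}
    - {"slide":[-0.018,0,0],"angular":[0,0,0],"claw":0.4}
    - {"slide":[-0.028,0,0],"angular":[0,0,0],"claw":0.4}
    - {"slide":[-0.038,0,0],"angular":[0,0,0],"claw":0.4}
    - {"slide":[-0.048,0,0],"angular":[0,0,0],"claw":0.4}
    - {"slide":[-0.048,0,-0.015],"angular":[0,0,0],"claw":0.4}
    - {"slide":[-0.048,0,-0.025],"angular":[0,0,0],"claw":0.4}
    - {"slide":[-0.048,0,-0.025],"angular":[0,0,0],"claw":0.4}

```text
time: 12.72
tcp_pos: [0.5015, -0.1568, 0.2918]
ee_rot: [0.999, -0.042, 0.001, 0.001]
wrist_force: [0.6, -0.1, -3.2]
finger_gap: 0.538
```

```bash
python3 - <<'E'
from h import *
s=ctrl.sense();print(s['tcp_pos'],s['wrist_force'],s['moment'],s['finger_gap'])
print(rel([.5495,.1985,s['tcp_pos'][2]],5.6))
for cam in('top','side'):
    im,d=snapshot(cam)
    x=spotter.spot_point(cam,'rack_center')[:2];print([(y['point'],round(y['conf'],2)) for y in x])
    q=cv2.cvtColor(im,cv2.COLOR_RGB2HSV).astype(int)
    P=deproj(cam,d,(q[...,1]<60));m=(P[:,0]>.43)&(P[:,0]<.55)&(P[:,1]>-.24)&(P[:,1]<-.08)&(P[:,2]>.09)&(P[:,2]<.15)
    P=P[m];print(cam,len(P),P.min(0),P.max(0),cv2.minAreaRect(P[:,:2].astype(np.float32)))
E
```

```text
[ 0.50152339 -0.15675296  0.29183447] [ 0.56020699 -0.12035613 -3.24872269] [ 0.07507535 -0.06801603 -0.03748746] 0.538054914228526
(array([ 1.83e-02, -3.58e-01, -3.00e-04]), array([  0.07,  -0.15, -10.37]))
[([220.9, 340.6], 0.76), ([193.3, 338.2], 0.45)]
top 229 [ 0.46801263 -0.19954205  0.09018787] [ 0.53364761 -0.11204836  0.14043526] ((0.5000618696212769, -0.1578150987625122), (0.09019221365451813, 0.058283787220716476), 83.40232849121094)
[([164.7, 266.2], 0.7)]
side 620 [ 0.47009207 -0.2009514   0.09007217] [ 0.53364468 -0.10880586  0.14832002] ((0.5012780427932739, -0.1553516685962677), (0.08895933628082275, 0.05958545580506325), 84.8023681640625)
```

Free of the stand (weight only, 3.2 N), centred under the TCP. Move over the dish.

Request:
drive_tool:
  moves:
    - {"slide":[0,-0.015,0],"angular":[0,0,0],"claw":0.4}
    - {"slide":[0.002,-0.045,0],"angular":[0,0,0],"claw":0.4}
    - {"slide":[0.004,-0.085,0],"angular":[0,0,-2],"claw":0.4}
    - {"slide":[0.006,-0.13,0],"angular":[0,0,-4],"claw":0.4}
    - {"slide":[0.009,-0.175,0],"angular":[0,0,-6],"claw":0.4}
    - {"slide":[0.011,-0.22,0],"angular":[0,0,-8],"claw":0.4}
    - {"slide":[0.014,-0.265,0],"angular":[0,0,-10.4],"claw":0.4}
    - {"slide":[0.016,-0.305,0],"angular":[0,0,-10.4],"claw":0.4}
    - {"slide":[0.018,-0.335,0],"angular":[0,0,-10.4],"claw":0.4}
    - {"slide":[0.018,-0.352,0],"angular":[0,0,-10.4],"claw":0.4}
    - {"slide":[0.018,-0.358,0],"angular":[0,0,-10.4],"claw":0.4}
    - {"slide":[0.018,-0.358,0.015],"angular":[0,0,-10.4],"claw":0.4}
    - {"slide":[0.018,-0.358,0.022],"angular":[0,0,-10.4],"claw":0.4}
    - {"slide":[0.018,-0.358,0.022],"angular":[0,0,-10.4],"claw":0.4}
    - {"slide":[0.018,-0.358,0.022],"angular":[0,0,-10.4],"claw":0.4}

```text
time: 14.8
tcp_pos: [0.5487, 0.1983, 0.2685]
ee_rot: [0.999, 0.049, 0.0, -0.0]
wrist_force: [0.3, 0.2, -3.4]
finger_gap: 0.543
```

```bash
cat > chk.py <<'E'
from h import *
import sys
s=ctrl.sense();print(s['tcp_pos'],Ro.from_quat(s['ee_rot']).as_euler('xyz',degrees=True),s['wrist_force'],s['finger_gap'])
out=[]
for cam in('top','side'):
    im,d=snapshot(cam);q=cv2.cvtColor(im,cv2.COLOR_RGB2HSV).astype(int)
    g=(q[...,0]>45)&(q[...,0]<75)&(q[...,1]>100)
    P=deproj(cam,d,g);P=P[(abs(P[:,0]-.55)<.08)&(abs(P[:,1]-.2)<.1)];Q=P[P[:,2]>.033]
    print(cam,'rim',len(Q),cv2.minAreaRect(Q[:,:2].astype(np.float32)))
    P=deproj(cam,d,(q[...,1]<60));P=P[(abs(P[:,0]-.55)<.055)&(abs(P[:,1]-.2)<.07)]
    T=P[(P[:,2]>.075+0)&(P[:,2]<.125)]
    if len(T)>5:print(' rack basket top',len(T),cv2.minAreaRect(T[:,:2].astype(np.float32)),T[:,2].min(),np.percentile(T[:,2],[50,90]))
    U=P[(P[:,2]>.045)];print(' lowest',np.percentile(U[:,2],[0,1,3]))
    out.append(cv2.resize(im[130:260,130:270] if cam=='top' else im[200:390,180:320],(392,int(392*(130/140 if cam=='top' else 190/140)))))
h=max(o.shape[0] for o in out);c=np.zeros((h,784,3),np.uint8)
for i,o in enumerate(out):c[:o.shape[0],392*i:392*i+392]=o
save(sys.argv[1],c)
E
python3 chk.py d1
```

```text
[0.54872436 0.19827025 0.26851365] [ 1.79998879e+02 -2.85677549e-02  5.59116531e+00] [ 0.25414141  0.17436587 -3.39328203] 0.5428500770833778
top rim 112 ((0.5339006781578064, 0.17578601837158203), (0.0690736249089241, 0.13008585572242737), 44.5180778503418)
 rack basket top 302 ((0.5463607907295227, 0.19704455137252808), (0.059045132249593735, 0.09016843140125275), 4.967306613922119) 0.075048117205281 [0.10383315 0.11081931]
 lowest [0.05541169 0.06272621 0.09973918]
side rim 242 ((0.5483835935592651, 0.20814992487430573), (0.07197244465351105, 0.11858798563480377), 5.225045680999756)
 rack basket top 999 ((0.5493531823158264, 0.19780388474464417), (0.05991409346461296, 0.09028884023427963), 5.288376331329346) 0.07513987244334314 [0.10498276 0.11341943]
 lowest [0.05720605 0.06245165 0.08631416]
```

View pics/d1.png

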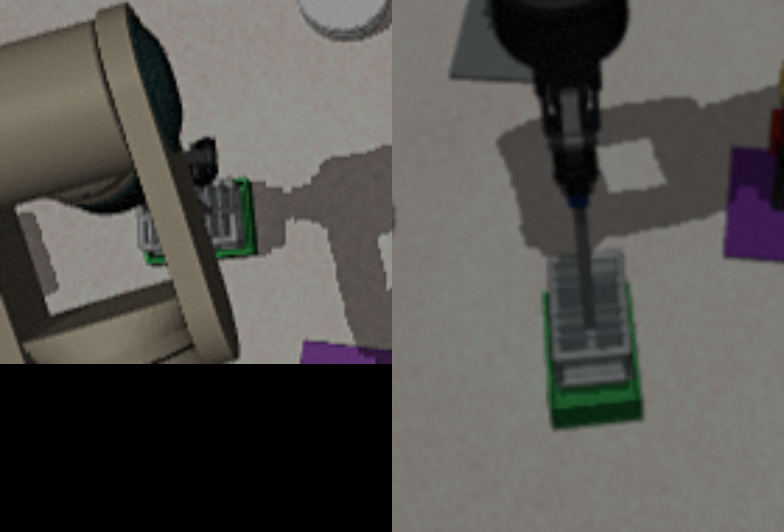

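Side view: the rack basket sits within the green rim at (590,330), parallel to it, and the bottom is about 15 mm over the rim. The numbers suggest a nudge of +1 mm in x. Lower just past the rim and check the force.

Request:
drive_tool:
  moves:
    - {"slide":[0.001,0,0.004],"angular":[0,0,0],"claw":0.4}
    - {"slide":[0.001,0,0.008],"angular":[0,0,0],"claw":0.4}
    - {"slide":[0.001,0,0.011],"angular":[0,0,0],"claw":0.4}
    - {"slide":[0.001,0,0.012],"angular":[0,0,0],"claw":0.4}
    - {"slide":[0.001,0,0.012],"angular":[0,0,0],"claw":0.4}

```text
time: 15.52
tcp_pos: [0.5496, 0.1988, 0.2561]
ee_rot: [0.999, 0.049, 0.0, 0.0]
wrist_force: [0.1, 0.2, -3.5]
finger_gap: 0.543
```

Request:
drive_tool:
  moves:
    - {"slide":[0,0,0.001],"angular":[0,0,0],"claw":0.4}
    - {"slide":[0,0,0.002],"angular":[0,0,0],"claw":0.4}
    - {"slide":[0,0,0.002],"angular":[0,0,0],"claw":0.4}

```text
time: 15.9
tcp_pos: [0.5496, 0.1988, 0.254]
ee_rot: [0.999, 0.049, -0.0, 0.0]
wrist_force: [-0.2, 0.7, -3.5]
finger_gap: 0.542
```

Request:
drive_tool:
  moves:
    - {"slide":[0,0,0.001],"angular":[0,0,0],"claw":0.4}
    - {"slide":[0,0,0.002],"angular":[0,0,0],"claw":0.4}
    - {"slide":[0,0,0.002],"angular":[0,0,0],"claw":0.4}

```text
time: 16.27
tcp_pos: [0.5496, 0.1988, 0.252]
ee_rot: [0.999, 0.049, -0.0, 0.0]
wrist_force: [-1.0, 0.4, -3.5]
finger_gap: 0.544
```

Request:
drive_tool:
  moves:
    - {"slide":[0,0,0.001],"angular":[0,0,0],"claw":0.4}
    - {"slide":[0,0,0.002],"angular":[0,0,0],"claw":0.4}
    - {"slide":[0,0,0.003],"angular":[0,0,0],"claw":0.4}
    - {"slide":[0,0,0.003],"angular":[0,0,0],"claw":0.4}

```text
time: 16.77
tcp_pos: [0.5495, 0.1988, 0.249]
ee_rot: [0.999, 0.049, -0.0, 0.0]
wrist_force: [-0.5, -0.1, -2.9]
finger_gap: 0.54
```

Request:
drive_tool:
  moves:
    - {"slide":[0,0,0.001],"angular":[0,0,0],"claw":0.4}
    - {"slide":[0,0,0.002],"angular":[0,0,0],"claw":0.4}
    - {"slide":[0,0,0.003],"angular":[0,0,0],"claw":0.4}
    - {"slide":[0,0,0.003],"angular":[0,0,0],"claw":0.4}

```text
time: 17.27
tcp_pos: [0.5495, 0.1988, 0.246]
ee_rot: [0.999, 0.049, -0.0, 0.0]
wrist_force: [0.1, 0.3, -2.4]
finger_gap: 0.544
```

```bash
python3 - <<'E'
from h import *
F=[]
for i in range(4): im,d=snapshot('side');s=ctrl.sense();F.append(np.r_[s['wrist_force'],s['moment']])
print(np.round(np.mean(F,0),3));save('s4',im,(200,240,300,370),4.5)
E
```

```text
[-1.200e-02  1.720e-01 -3.566e+00 -3.000e-03 -7.000e-03 -1.000e-02]
```

View pics/s4.png

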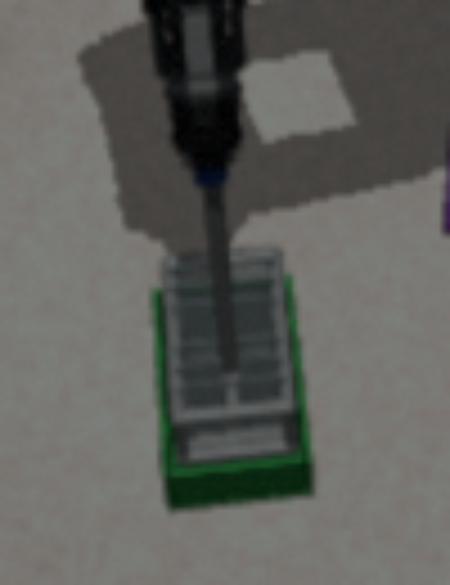

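The rack is inside the rim with even gaps left and right, and the force is weight only with zero moment. Continue down.

Request:
drive_tool:
  moves:
    - {"slide":[0,0,0.0015],"angular":[0,0,0],"claw":0.4}
    - {"slide":[0,0,0.003],"angular":[0,0,0],"claw":0.4}
    - {"slide":[0,0,0.0045],"angular":[0,0,0],"claw":0.4}
    - {"slide":[0,0,0.006],"angular":[0,0,0],"claw":0.4}
    - {"slide":[0,0,0.006],"angular":[0,0,0],"claw":0.4}

```text
time: 18.1
tcp_pos: [0.5495, 0.1988, 0.24]
ee_rot: [0.999, 0.049, -0.0, 0.0]
wrist_force: [0.2, -0.1, -3.2]
finger_gap: 0.538
```

Request:
drive_tool:
  moves:
    - {"slide":[0,0,0.0015],"angular":[0,0,0],"claw":0.4}
    - {"slide":[0,0,0.003],"angular":[0,0,0],"claw":0.4}
    - {"slide":[0,0,0.0045],"angular":[0,0,0],"claw":0.4}
    - {"slide":[0,0,0.006],"angular":[0,0,0],"claw":0.4}
    - {"slide":[0,0,0.008],"angular":[0,0,0],"claw":0.4}
    - {"slide":[0,0,0.008],"angular":[0,0,0],"claw":0.4}

```text
time: 18.85
tcp_pos: [0.5495, 0.1988, 0.2319]
ee_rot: [0.999, 0.049, -0.0, 0.0]
wrist_force: [0.7, -0.3, -4.7]
finger_gap: 0.545
```

Request:
drive_tool:
  moves:
    - {"slide":[0,0,0.0015],"angular":[0,0,0],"claw":0.4}
    - {"slide":[0,0,0.003],"angular":[0,0,0],"claw":0.4}
    - {"slide":[0,0,0.0045],"angular":[0,0,0],"claw":0.4}
    - {"slide":[0,0,0.006],"angular":[0,0,0],"claw":0.4}
    - {"slide":[0,0,0.008],"angular":[0,0,0],"claw":0.4}
    - {"slide":[0,0,0.008],"angular":[0,0,0],"claw":0.4}

```text
time: 19.6
tcp_pos: [0.5495, 0.1988, 0.2239]
ee_rot: [0.999, 0.049, -0.0, 0.0]
wrist_force: [0.8, 0.3, -3.0]
finger_gap: 0.54
```

Now 1 mm steps to feel for the floor (expected ≈ 0.217).

Request:
drive_tool:
  moves:
    - {"slide":[0,0,0.001],"angular":[0,0,0],"claw":0.4}
    - {"slide":[0,0,0.002],"angular":[0,0,0],"claw":0.4}
    - {"slide":[0,0,0.003],"angular":[0,0,0],"claw":0.4}
    - {"slide":[0,0,0.004],"angular":[0,0,0],"claw":0.4}
    - {"slide":[0,0,0.004],"angular":[0,0,0],"claw":0.4}

```text
time: 20.23
tcp_pos: [0.5495, 0.1988, 0.22]
ee_rot: [0.999, 0.049, -0.0, 0.0]
wrist_force: [-0.6, 0.2, -4.1]
finger_gap: 0.54
```

Request:
drive_tool:
  moves:
    - {"slide":[0,0,0.001],"angular":[0,0,0],"claw":0.4}
    - {"slide":[0,0,0.001],"angular":[0,0,0],"claw":0.4}

```text
time: 20.48
tcp_pos: [0.5496, 0.1988, 0.2191]
ee_rot: [0.999, 0.049, -0.0, 0.0]
wrist_force: [-0.2, -0.2, -3.3]
finger_gap: 0.541
```

Request:
drive_tool:
  moves:
    - {"slide":[0,0,0.001],"angular":[0,0,0],"claw":0.4}
    - {"slide":[0,0,0.001],"angular":[0,0,0],"claw":0.4}

```text
time: 20.72
tcp_pos: [0.5496, 0.1988, 0.218]
ee_rot: [0.999, 0.049, -0.0, 0.0]
wrist_force: [0.2, -0.8, -3.4]
finger_gap: 0.541
```

Request:
drive_tool:
  moves:
    - {"slide":[0,0,0.0005],"angular":[0,0,0],"claw":0.4}
    - {"slide":[0,0,0.001],"angular":[0,0,0],"claw":0.4}
    - {"slide":[0,0,0.001],"angular":[0,0,0],"claw":0.4}

```text
time: 21.1
tcp_pos: [0.5498, 0.1988, 0.2178]
ee_rot: [0.999, 0.049, 0.001, -0.0]
wrist_force: [0.1, -0.8, -0.7]
finger_gap: 0.538
```

Request:
drive_tool:
  moves:
    - {"slide":[0,0,0.0005],"angular":[0,0,0],"claw":0.4}
    - {"slide":[0,0,0.0007],"angular":[0,0,0],"claw":0.4}

```text
time: 21.35
tcp_pos: [0.55, 0.1988, 0.2177]
ee_rot: [0.999, 0.049, 0.001, -0.0]
wrist_force: [-0.7, -1.0, 5.4]
finger_gap: 0.546
```

Floor felt at TCP z 0.2177, as predicted. Relieve the push, then release gently and rise.

Request:
drive_tool:
  moves:
    - {"slide":[0,0,-0.0007],"angular":[0,0,0],"claw":0.5}
    - {"slide":[0,0,-0.0007],"angular":[0,0,0],"claw":0.58}
    - {"slide":[0,0,-0.0007],"angular":[0,0,0],"claw":0.65}
    - {"slide":[0,0,-0.0007],"angular":[0,0,0],"claw":0.8}
    - {"slide":[0,0,-0.0007],"angular":[0,0,0],"claw":0.9}
    - {"slide":[0,0,-0.0007],"angular":[0,0,0],"claw":0.9}
  grip_force: 20

```text
time: 22.1
tcp_pos: [0.5496, 0.1988, 0.2171]
ee_rot: [0.999, 0.049, -0.0, 0.0]
wrist_force: [-0.5, -0.2, 0.2]
finger_gap: 0.9
```

Request:
drive_tool:
  moves:
    - {"slide":[0,0,-0.01],"angular":[0,0,0],"claw":0.9}
    - {"slide":[0,0,-0.03],"angular":[0,0,0],"claw":0.9}
    - {"slide":[0,0,-0.06],"angular":[0,0,0],"claw":0.9}
    - {"slide":[0,0,-0.1],"angular":[0,0,0],"claw":0.9}
    - {"slide":[0,0,-0.1],"angular":[0,0,0],"claw":0.9}
    - {"slide":[0,0,-0.1],"angular":[0,0,0],"claw":0.9}

```text
time: 22.85
tcp_pos: [0.5496, 0.1988, 0.3169]
ee_rot: [0.999, 0.049, -0.0, 0.0]
wrist_force: [0.0, 0.1, -0.2]
finger_gap: 0.903
```

```bash
python3 - <<'E'
from h import *
s=ctrl.sense();print(s['time'],s['tcp_pos'],s['wrist_force'],s['finger_gap'])
im,d=snapshot('side');save('s5',im,(140,200,320,370),4)
q=cv2.cvtColor(im,cv2.COLOR_RGB2HSV).astype(int)
P=deproj('side',d,q[...,1]<60);P=P[(abs(P[:,0]-.55)<.06)&(abs(P[:,1]-.2)<.08)]
T=P[(P[:,2]>.046)&(P[:,2]<.062)];print('basket',len(T),cv2.minAreaRect(T[:,:2].astype(np.float32)),np.percentile(T[:,2],[5,50,95]))
P=deproj('side',d,(q[...,0]>100)&(q[...,0]<130)&(q[...,1]>120));P=P[(abs(P[:,0]-.55)<.05)&(abs(P[:,1]-.2)<.06)&(P[:,2]>.15)]
print('tab',len(P),P.min(0),P.max(0));T=P[P[:,2]>P[:,2].max()-.01];print(cv2.minAreaRect(T[:,:2].astype(np.float32)),np.median(T[:,2]))
E
```

```text
22.85 [0.5495525  0.19881928 0.31693627] [ 0.03136903  0.11051921 -0.22475062] 0.9031024564931569
basket 674 ((0.5495927333831787, 0.19782982766628265), (0.05907971039414406, 0.0905681699514389), 4.700855731964111) [0.0479884  0.05364946 0.06097011]
tab 317 [0.51183683 0.17549713 0.22075325] [0.58245578 0.25890782 0.59555211]
((0.5183765888214111, 0.2572631239891052), (0.013384615071117878, 0.0), -167.74319458007812) 0.5916945428496203
```

View pics/s5.png

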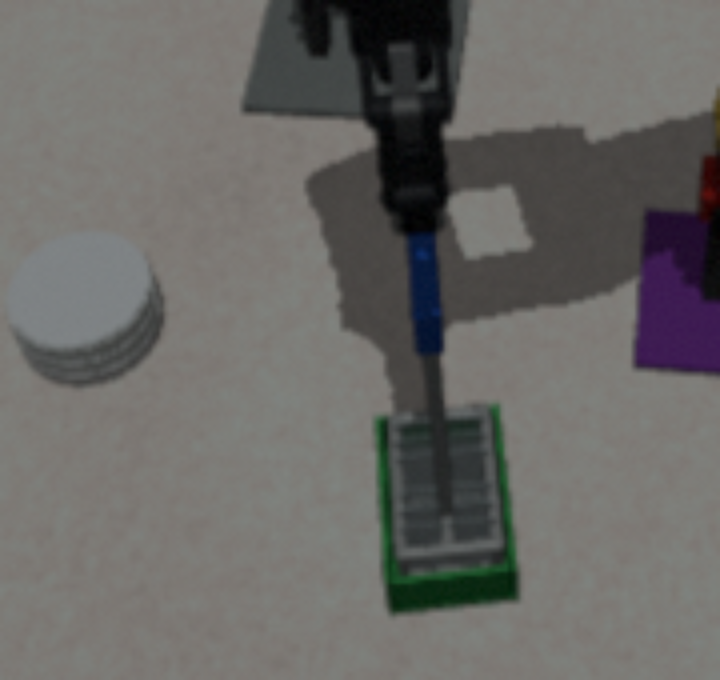

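The rack stands in the green dish (centre ≈(447,500)). The basket top is at 53.6 mm against 54 expected, within 1 mm of the dish centre, and the gripper is clear. Hand in.

```bash
python3 -c "
from rig import ctrl
print(ctrl.job_done())"
```

```text
the job is handed in; nothing more can be done
None
```

The slide rack is standing in the green staining dish, released, and the job is handed in at about 23 s of the 54 s limit; no verdict is reported back.

- **Off the hook:** I gripped the blue tab across its 48 mm. The keeper was felt after about 30 mm of lift, and I raised it roughly 6–7 mm before drawing the rack out forwards. At most about 8 N acted between rack and stand there, by the wrist readings. Closing the gripper pressed the rack onto the saddle for a moment, about 9 N with its weight.
- **Into the dish:** No wall contact showed on the way down. The floor was met at the predicted height, with about 9 N on the dish at most.
- **Last checks:**
  - The basket top is at 53.6 mm (54 expected), within 1 mm of the dish centre and within about 1° of its sides.
  - The gripper is clear, with wrist force near zero.
  - The tab-top check failed because it picked up the gripper's points, so I judged uprightness from the picture and the basket height.
  - The arm never went near the bottle, tip box or petri dishes. I did not measure their positions again at the end.

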